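# Count three gland lock nuts into the well of a counting tray

### The job

On the small-parts counting tray, count off the three hexagonal lock nuts: with the fingertips, slide them over the deck one at a time through the gap in the rim, so that each drops into the well before the next one follows. Push them gently, without pinching or picking anything up, and leave the cable gland, the round washer and the things on the table undisturbed where they are.

Things in the scene. Friction and masses are not known exactly. Their poses are not given: they have to be found in the camera images.
- tray: Moulded counting tray with dark grey deck and well floor, white rim and shoulders, 340 mm long (its x), 240 mm wide (its y), fixed. Origin on the table, z up. Its +x runs along the middle line from the sorting deck through the gate into the well. Along x: deck -185 to 69 mm, well 69 to 145 mm; inside width y = -115 to 115 mm. A rim 5 mm thick, top at z = 52 mm, runs round it, 10 mm above the deck.
- tray_deck (a point): Middle of the flat deck, on its top face (tray x = -85, y = 0, z = 42 mm). From x = -26 mm on, its two sides draw in at 45 degrees to the gate, along solid shoulders as high as the rim.
- tray_gate (a point): Middle of the gate, at deck height (tray x = 67, y = 0, z = 42 mm): a gap in the rim 48 mm wide along the tray's y, from x = 65 to 69 mm, passed in +x. At x = 69 mm the deck ends in a vertical drop of 39 mm into the well; a nut tips over once its centre has passed this edge.
- tray_well (a point): Middle of the well's floor (tray x = 107, y = 0, z = 3 mm). The well is 76 mm long and 230 mm wide. How the nuts come to lie in it does not matter.
- gland: Cable gland of bright metal, standing upright on its threaded end on the deck: 42 mm tall, up to 37 mm across, 65 g. Origin at the middle of its underside, z up its axis. To be left standing where it is.
- gland_center (a point): Centre of the cable gland, 21 mm above the deck.
- washer_center (a point): Centre of the plain round washer, 37 mm across with a 21 mm hole, 3 mm thick, lying flat on the deck. To be left where it is.
- tape_center (a point): Centre of a roll of black insulating tape, 70 mm across and 19 mm high, lying flat on the table beside the tray. To be left alone.
- driver_center (a point): Middle of a blue-handled screwdriver, 200 mm long, lying on the table on the other side of the tray, 12 mm above the table. To be left alone.
- nut1: Gland lock nut of bright metal lying flat on the deck: hexagonal, 32 mm across flats, 37 mm across corners, 6 mm thick, with a round 24 mm hole, about 22 g. Origin at the middle of its underside.
- nut2: Gland lock nut of bright metal lying flat on the deck: hexagonal, 32 mm across flats, 37 mm across corners, 6 mm thick, with a round 24 mm hole, about 22 g. Origin at the middle of its underside.
- nut3: Gland lock nut of bright metal lying flat on the deck: hexagonal, 32 mm across flats, 37 mm across corners, 6 mm thick, with a round 24 mm hole, about 22 g. Origin at the middle of its underside.
- nut1_center (a point): Centre of the hole of lock nut 1, half-way up its 6 mm thickness (45 mm above the table while it lies on the deck). All three nuts are alike.
- nut2_center (a point): Centre of the hole of lock nut 2, half-way up its 6 mm thickness (45 mm above the table while it lies on the deck). All three nuts are alike.
- nut3_center (a point): Centre of the hole of lock nut 3, half-way up its 6 mm thickness (45 mm above the table while it lies on the deck). All three nuts are alike.

How it is judged:
On the way, in this order (a step that is already met when the one before it is completed fails the run):
1. one nut, and only one, has dropped into the well (((x of nut1_center in the frame of tray between 0.067 and 0.147 m and y of nut1_center in the frame of tray between -0.117 and 0.117 m and z of nut1_center in the frame of tray below 0.038 m) or (x of nut2_center in the frame of tray between 0.067 and 0.147 m and y of nut2_center in the frame of tray between -0.117 and 0.117 m and z of nut2_center in the frame of tray below 0.038 m) or (x of nut3_center in the frame of tray between 0.067 and 0.147 m and y of nut3_center in the frame of tray between -0.117 and 0.117 m and z of nut3_center in the frame of tray below 0.038 m))), for 0.2 s.
2. a second nut has dropped in after it ((((x of nut1_center in the frame of tray between 0.067 and 0.147 m and y of nut1_center in the frame of tray between -0.117 and 0.117 m and z of nut1_center in the frame of tray below 0.038 m) and (x of nut2_center in the frame of tray between 0.067 and 0.147 m and y of nut2_center in the frame of tray between -0.117 and 0.117 m and z of nut2_center in the frame of tray below 0.038 m)) or ((x of nut1_center in the frame of tray between 0.067 and 0.147 m and y of nut1_center in the frame of tray between -0.117 and 0.117 m and z of nut1_center in the frame of tray below 0.038 m) and (x of nut3_center in the frame of tray between 0.067 and 0.147 m and y of nut3_center in the frame of tray between -0.117 and 0.117 m and z of nut3_center in the frame of tray below 0.038 m)) or ((x of nut2_center in the frame of tray between 0.067 and 0.147 m and y of nut2_center in the frame of tray between -0.117 and 0.117 m and z of nut2_center in the frame of tray below 0.038 m) and (x of nut3_center in the frame of tray between 0.067 and 0.147 m and y of nut3_center in the frame of tray between -0.117 and 0.117 m and z of nut3_center in the frame of tray below 0.038 m)))), for 0.2 s.
3. the third nut has dropped in after the second (x of nut1_center in the frame of tray between 0.067 and 0.147 m and y of nut1_center in the frame of tray between -0.117 and 0.117 m and z of each of nut1_center, nut2_center, nut3_center in the frame of tray below 0.038 m and x of nut2_center in the frame of tray between 0.067 and 0.147 m and y of nut2_center in the frame of tray between -0.117 and 0.117 m and x of nut3_center in the frame of tray between 0.067 and 0.147 m and y of nut3_center in the frame of tray between -0.117 and 0.117 m), for 0.2 s.
At the end, for the whole second after the job is handed in: All three lock nuts have come to lie, lean or stand in the well (slower than 0.1 m/s), the centre of each inside its walls and at least 4 mm below deck level. The gland is upright; it and the washer are within 15 mm, tape roll and screwdriver within 20 mm, of where they began (all of step 3 and linear speed of each of nut1, nut2, nut3 below 0.1 m/s and distance of each of gland_center, washer_center from where it was at the start of the episode below 0.015 m and angle between gland's own z axis and vertical below 0.3 rad and distance of each of tape_center, driver_center from where it was at the start of the episode below 0.02 m); the robot touches nothing.
It fails at once if a nut is lifted more than 10 mm off the deck (z of any of nut1_center, nut2_center, nut3_center in the frame of tray above 0.055 m).
It fails at once if a nut is pinched or jammed: the fingers bear on it with more than 30 N (contact force between the fingers and nut1 above 30 N or contact force between the fingers and nut2 above 30 N or contact force between the fingers and nut3 above 30 N).
It fails at once if the cable gland is tipped, lifted, or pushed more than 15 mm (distance of gland_center from where it was at the start of the episode above 0.015 m or angle between gland's own z axis and vertical above 0.3 rad).
It fails at once if the round washer is lifted or moved more than 15 mm (distance of washer_center from where it was at the start of the episode above 0.015 m).
It fails at once if the tape roll or the screwdriver is moved more than 20 mm (distance of any of tape_center, driver_center from where it was at the start of the episode above 0.02 m).
It also fails if it takes over 72 s, if anything falls off the work surface, if the arm or the gripper's body presses on something with over 40 N, if the wrist force passes 120 N, or if a joint passes its speed limit or range.

### The arm

A 6-joint arm with a two-finger parallel gripper is mounted at the origin on the work surface. World frame = base frame: x ahead of the robot, y to its left, z up, the work surface at z = 0. Lengths are in m, angles in rad, forces in N, time in s.
With the tool pointing down it reaches from about 0.275 to 0.75 m from the base axis. Payload 10.2 kg.
Tool frame: the origin (TCP) lies between the finger pads; the fingertips stand 11 mm ahead of it and the grasp point (between the pads) lies 8 mm behind it; z points along the fingers, x is the direction in which the jaws open and shut, and the axes are right-handed (so a half turn about z gives the same grasp; the last joint's range is limited). The gripper opens to 88 mm and grips with 3 to 60 N. Pads are 18 mm wide; open, the fingers measure 123 mm over their backs; the gripper's body (75 mm by 187 mm) begins 45 mm behind the grasp point.
Start: joints at [-1.414, 0.313, 1.498, -0, 1.331, -0.223], TCP at [0.195, -0.488, 0.25] pointing down, gripper open.
Joint ranges: [-2.94, 2.94], [-0.97, 2.17], [0.19, 2.56], [-1.23, 4.37], [0.02, 3.11], [-2.88, 2.88]. Speed limits (rad/s): [2.39, 2.39, 3.01, 3.14, 3.14, 3.14].

### API

Orientations are given as a unit quaternion [x, y, z, w].
In Python, from station import env gives the robot as it stands.
- The arm moves only by the tool carry_out, never from a script. Its argument "moves" is a list of rows, each an object with "gripper": the finger opening in mm, from 0 to 88.1; "xyz": the shift along the tool's x, y, z in units of 40 mm (1.0 is 40 mm), a list of three; "roll": the turn about the tool's z in units of 5 degrees (1.0 is 5 degrees). A call has 1 to 5 rows; each row is the pose to reach, as a shift and turn from the pose commanded when the call began, along the tool's axes at that moment; what a row does not reach only later rows make up. A row lasts 1/12 s, in which the tool goes at most 41.7 mm and 7.16 degrees, less where a joint would pass 70% of its speed; a pose out of reach is approached as far as the arm can. A call with a gripper value outside its range is refused whole. The fingers move at their own pace and stop on an object; "grip_force" is the grip in N (left out, the last holds). Time passes only in rows, so rows that repeat a pose let the fingers close. It gives the time, the measured TCP pose, the force and the opening at its end, in the units of the state.
- env.observe(): the state, without advancing time (a new reading comes with each control period).
- env.camera(name): name is "side" or "top" or "wrist"; returns the picture (420x560x3 uint8, red, green, blue); there is no depth.
- env.camera_params(name): a dict with "fovy" (degrees; the focal length in pixels is half the picture's height over the tangent of half this angle, whatever the lens; pixels are square), "cx", "cy" (the principal point, pixels), "distortion" ([k1, k2, p1, p2, k3] as OpenCV has them; the pictures are not rectified), "R" (3x3) and "t" (3): a world point X has camera coordinates R X + t. Camera axes: x right, y down, z forward; pixel columns grow to the right and rows downward; lengths in m; the calibration is good to about 2 mm. A picture is of the moment at which its call begins: read the wrist's pose just before it. camera_params takes no time and is no camera call; for the wrist camera it gives the pose at the moment of the call.
- env.sign_off(): hands the job in, once; it reports no verdict.
The state is a dict: "time": time; "joint_pos": joint angles; "qvel": joint speeds; "joint_torque": joint torques, N m; "ee_pos": TCP position; "tool_rot": TCP orientation; "ft_force": force on the tool from outside, world axes, zero at the start; "wrist_torque": the same for the moment, N m; "grip_width": opening from 0.0 (shut) to 1.0 (fully open).
Only numpy, scipy, OpenCV 4.12 (cv2) and the standard library are available. Lean on these libraries where they do the work, as an engineer would, in place of code of your own. Each camera call takes 0.05 s, during which the arm holds its last target.

## Working session

There is one attempt and no reset: what is moved stays moved. The work goes in short steps, Python scripts to look and compute and a tool call to move; the robot and the scene stay as the last step left them, time stands still between calls to the robot, and variables do not carry over. Pictures are saved under pics/ and viewed, and the job is handed in when it is done.

Besides the shell and the picture viewer there is one more tool, called as name(argument=value, ...) on one line, values as JSON. carry_out: Moves the arm, as the interface text tells. Its arguments: {"type":"object","properties":{"moves":{"type":"array"},"grip_force":{"type":"number"}},"required":["moves"]}

```bash
ls; mkdir -p pics; python3 - <<'E'
from station import env
import cv2
print(env.observe())
for n in("top","side","wrist"):
    p=env.camera_params(n);print(n,p)
    cv2.imwrite(f"pics/{n}0.png",env.camera(n)[:,:,::-1])
E
```

```text
pics
{'time': 0.0, 'joint_pos': array([-1.41440124e+00,  3.13412783e-01,  1.49843243e+00,  5.45283853e-06,
        1.33101492e+00, -2.23406012e-01]), 'qvel': array([ 2.20471188e-03,  1.19268793e-04,  1.15386448e-03,  8.94436149e-05,
       -8.58707916e-04, -3.11226772e-04]), 'joint_torque': array([-5.83605506e-04, -4.02216196e+01, -2.52265084e+01,  6.93810428e-02,
        3.52774572e-02, -9.88721263e-05]), 'ee_pos': array([ 0.19458539, -0.48735284,  0.24918186]), 'tool_rot': array([ 8.27868949e-01, -5.60921209e-01, -4.30922298e-04, -4.64688329e-04]), 'ft_force': array([-0.13115976,  0.11005935,  0.12964085]), 'wrist_torque': array([-0.0278301 ,  0.01820659, -0.01345099]), 'grip_width': 1.0003407729939657}
top {'fovy': 46.60884681698372, 'cx': 286.636578508252, 'cy': 209.26186969767306, 'distortion': array([-0.00046598,  0.        ,  0.        ,  0.        ,  0.        ]), 'R': array([[-0.01169075, -0.99990039,  0.00790827],
       [-0.99095739,  0.01052825, -0.13376324],
       [ 0.13366665, -0.00940055, -0.99098176]]), 't': array([0.02991486, 0.57330513, 1.15171636])}
side {'fovy': 42.40377005499156, 'cx': 270.95782729806973, 'cy': 214.25568501565576, 'distortion': array([0.0301957, 0.       , 0.       , 0.       , 0.       ]), 'R': array([[ 0.96700969, -0.25410776,  0.01793038],
       [-0.1195906 , -0.51499699, -0.84880869],
       [ 0.22492296,  0.81866192, -0.52839598]]), 't': array([-0.56129901,  0.14018093,  1.48226928])}
wrist {'fovy': 68.92301870358597, 'cx': 277.2301241720057, 'cy': 208.74997403724126, 'distortion': array([-0.0199497,  0.       ,  0.       ,  0.       ,  0.       ]), 'R': array([[ 3.70841186e-01, -9.28696094e-01, -6.16258799e-04],
       [-8.84358536e-01, -3.53339017e-01,  3.05059862e-01],
       [-2.83525651e-01, -1.12583768e-01, -9.52332978e-01]]), 't': array([-0.52516241, -0.04110957,  0.39148984])}
```

View pics/top0.png

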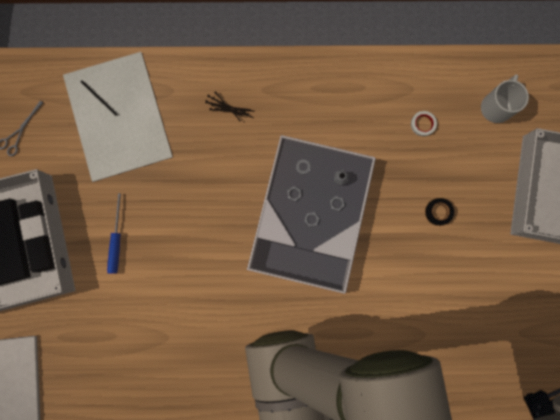

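View pics/side0.png

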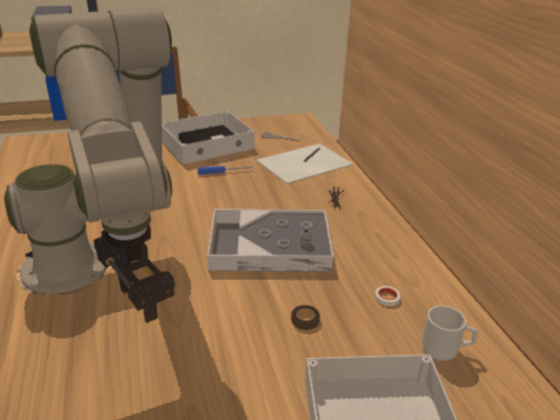

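View pics/wrist0.png

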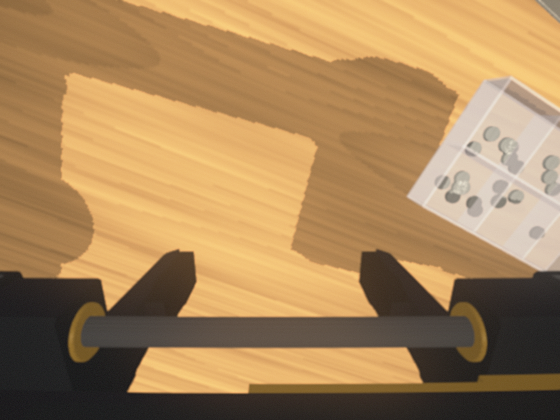

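The top view shows the tray with its well towards the robot. The gland is near (342,177) and there are four rings near (303,166), (293,193), (311,219) and (337,203). I'll enlarge it to tell the washer from the nuts.

```bash
cat > h.py <<'E'
import numpy as np,cv2
from station import env
def K(p):
    f=210/np.tan(np.radians(p["fovy"])/2); return np.array([[f,0,p["cx"]],[0,f,p["cy"]],[0,0,1]])
def ray(p,uv,z):
    n=cv2.undistortPoints(np.array(uv,float).reshape(-1,1,2),K(p),p["distortion"]).reshape(-1,2)
    d=np.c_[n,np.ones(len(n))]@p["R"]; c=-p["R"].T@p["t"]
    return c+d*((z-c[2])/d[:,2])[:,None]
def proj(p,X):
    return cv2.projectPoints(np.array(X,float).reshape(-1,3),cv2.Rodrigues(p["R"])[0],p["t"],K(p),p["distortion"])[0].reshape(-1,2)
E
python3 - <<'E'
import cv2,numpy as np
im=cv2.imread("pics/top0.png")
c=cv2.resize(im[125:305,240:390],None,fx=4,fy=4,interpolation=cv2.INTER_CUBIC)
c=cv2.convertScaleAbs(c,alpha=1.6)
cv2.imwrite("pics/top0c.png",c[:600]);
im=cv2.imread("pics/side0.png")
c=cv2.resize(im[200:280,200:340],None,fx=5,fy=5,interpolation=cv2.INTER_CUBIC)
cv2.imwrite("pics/side0c.png",cv2.convertScaleAbs(c,alpha=1.6))
E
```

```text
(no output)
```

View pics/top0c.png

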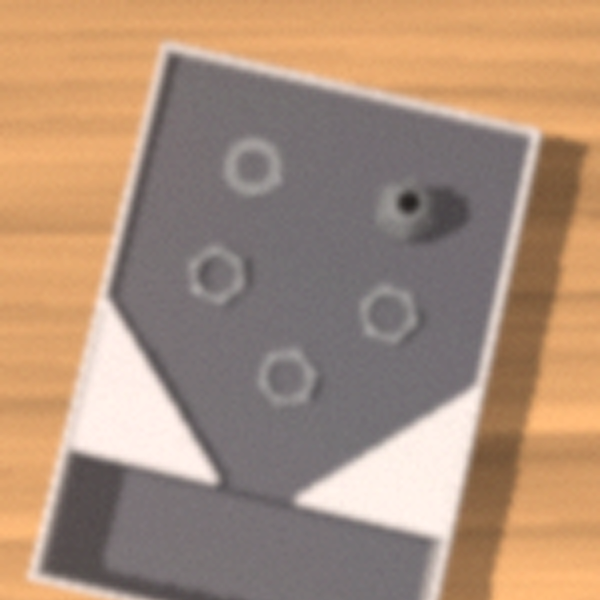

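View pics/side0c.png

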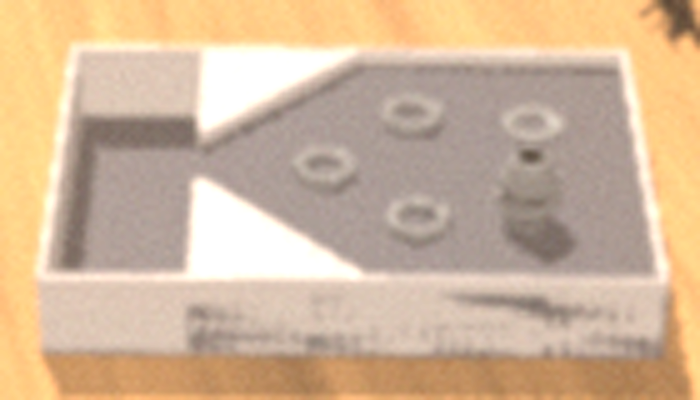

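The crop shows that the round washer is the ring at full-image (303,166). The three hex nuts are at about (294,193), (337,203) and (312,219). Next I'll fit the tray pose and find the nut centroids.

```bash
cat >> h.py <<'E'
def fitT(W,L):
    # 2D rigid fit L->W
    a=L.mean(0);b=W.mean(0);U,S,V=np.linalg.svd((L-a).T@(W-b));R=(U@V).T
    return R,b-R@a
E
python3 - <<'E'
from h import *
im=cv2.imread("pics/top0.png");p=env.camera_params("top")
up=4;hsv=cv2.cvtColor(im,cv2.COLOR_BGR2HSV)
b=cv2.resize(im[125:305,240:390],None,fx=up,fy=up,interpolation=cv2.INTER_CUBIC)
h=cv2.cvtColor(b,cv2.COLOR_BGR2HSV)
m=((h[...,1]<70)&(h[...,2]>60)).astype(np.uint8)*255
cs=max(cv2.findContours(m,cv2.RETR_EXTERNAL,cv2.CHAIN_APPROX_NONE)[0],key=cv2.contourArea)
q=cv2.approxPolyDP(cv2.convexHull(cs),15,True).reshape(-1,2)/up+[240,125]-.375; print(q)
man=np.array([[281.25,135.75],[375,157.5],[346.5,291.5],[248,269.5]])
q=np.array([q[np.argmin(np.hypot(*(q-c).T))] for c in man]);print(q)
W=ray(p,q,.052)[:,:2]
L=np.array([[-190,-120],[-190,120],[150,120],[150,-120.]])/1e3
for LL in(L,L*[1,-1]):
    R,t=fitT(W,LL);print(np.linalg.det(R),R,t,np.degrees(np.arctan2(R[1,0],R[0,0])),1e3*(LL@R.T+t-W))
    if np.linalg.det(R)>0: best=(R,t)
R,t=best
print(np.array([np.hypot(*(W[i]-W[i-1])) for i in range(4)]))
g=cv2.cvtColor(b,cv2.COLOR_BGR2GRAY).astype(float)
bg=cv2.medianBlur(g.astype(np.uint8),0x61).astype(float)
for name,c in dict(washer=(303,166),A=(294,193),B=(337,203),C=(312,219)).items():
    x=int((c[0]-240)*4);y=int((c[1]-125)*4)
    w=g[y-38:y+39,x-38:x+39];d=w-np.median(w)
    mm=(d>8).astype(np.uint8)
    k=max(cv2.findContours(mm,cv2.RETR_EXTERNAL,cv2.CHAIN_APPROX_NONE)[0],key=cv2.contourArea)
    (cx,cy),r=cv2.minEnclosingCircle(k);M=cv2.moments(cv2.convexHull(k));cx=M['m10']/M['m00'];cy=M['m01']/M['m00']
    uv=[(cx+x-38)/4+240-.375,(cy+y-38)/4+125-.375]
    X=ray(p,[uv],.048 if name!='washer' else .045)[0];l=R.T@(X[:2]-t)
    print(name,np.round(uv,1),r/4,X.round(4),'tray',(l*1e3).round(1))
for name,uv,z in(("glandtop",(342,175.5),.084),("tape",(440,211.5),.019)):
    X=ray(p,[uv],z)[0];print(name,X.round(4),(R.T@(X[:2]-t)*1e3).round(1))
np.savez("tray.npz",R=R,t=t)
E
```

```text
[[281.375 135.125]
 [374.875 158.375]
 [344.125 292.625]
 [246.875 268.875]]
[[281.375 135.125]
 [374.875 158.375]
 [344.125 292.625]
 [246.875 268.875]]
1.0000000000000009 [[-0.96765068 -0.25229379]
 [ 0.25229379 -0.96765068]] [ 0.5439795  -0.03239694] 165.38671167078135 [[ 1.92714831  1.33457293]
 [ 2.23171105 -2.34060397]
 [-3.19268312 -0.919673  ]
 [-0.96617624  1.92570404]]
-1.0000000000000009 [[-0.96765068  0.25229379]
 [ 0.25229379  0.96765068]] [ 0.5439795  -0.03239694] 165.38671167078135 [[ 1.92714831  1.33457293]
 [ 2.23171105 -2.34060397]
 [-3.19268312 -0.919673  ]
 [-0.96617624  1.92570404]]
[0.33705117 0.23652371 0.33439259 0.23668929]
washer [302.8 166.2] 7.724359035491943 [ 0.6791 -0.0173  0.045 ] tray [-126.9  -48.7]
A [293.3 193.2] 7.5977983474731445 [0.6116 0.007  0.048 ] tray [-55.5 -55.2]
B [336.3 202.8] 7.700825214385986 [ 0.5867 -0.0972  0.048 ] tray [-57.7  51.9]
C [311.  218.8] 7.761834621429443 [ 0.5485 -0.0351  0.048 ] tray [-5.1  1.4]
glandtop [ 0.6468 -0.1083  0.084 ] [-118.7   47.5]
tape [ 0.5666 -0.3579  0.019 ] [-104.   309.3]
```

```bash
cat >> h.py <<'E'
from scipy.spatial.transform import Rotation as Ro
def load():
    d=np.load("tray.npz");return d["R"],d["t"]
def t2w(l): R,t=load();return R@(np.array(l,float)/1e3)+t
def w2t(w): R,t=load();return (R.T@(np.array(w)[:2]-t))*1e3
def plan(l,z,ang):
    """tray mm xy target of TCP, world z, push heading deg in tray frame (tool -y = push dir)"""
    s=env.observe();T=Ro.from_quat(s["tool_rot"]).as_matrix();R,_=load()
    w=np.r_[t2w(l),z];sh=T.T@(w-s["ee_pos"])
    h=R@[np.cos(np.radians(ang)),np.sin(np.radians(ang))];y=-T[:2,1]
    dw=np.degrees(np.arctan2(y[0]*h[1]-y[1]*h[0],y@h))
    print("shift units",(sh/.04).round(3),"roll units",round(-dw/5,2))
def where():
    s=env.observe();T=Ro.from_quat(s["tool_rot"]).as_matrix();R,_=load()
    h=R.T@(-T[:2,1]);print("t",round(s["time"],2),"tray",w2t(s["ee_pos"]).round(1),"z",s["ee_pos"][2].round(4),"head",np.degrees(np.arctan2(h[1],h[0])).round(1),"tilt",np.degrees(np.arccos(-T[2,2])).round(2),"F",s["ft_force"].round(2),"grip",round(s["grip_width"]*88.1,1),"j",s["joint_pos"].round(2))
E
python3 - <<'E'
from h import *
p=env.camera_params("wrist");s=env.observe();T=Ro.from_quat(s["tool_rot"]).as_matrix()
c=-p["R"].T@p["t"];print("cam in tool",T.T@(c-s["ee_pos"]),"axes",(p["R"]@T).round(3))
where();plan([-20,0],.26,0)
E
```

```text
cam in tool [ 0.00044356 -0.08033153 -0.13577923] axes [[ 1.    -0.    -0.   ]
 [-0.     0.952 -0.305]
 [ 0.     0.305  0.952]]
t 0.15 tray [223.3 528.5] z 0.2493 head -143.6 tilt 0.05 F [ 1.41 -0.23  0.64] grip 87.7 j [-1.41  0.31  1.5   0.    1.33 -0.22]
shift units [ -7.031 -12.732  -0.258] roll units -28.73
```

carry_out(moves=[{"gripper": 20, "xyz": [-0.4, -0.9, -0.1], "roll": -1.4}, {"gripper": 20, "xyz": [-0.8, -1.8, -0.2], "roll": -2.8}, {"gripper": 20, "xyz": [-1.2, -2.7, -0.25], "roll": -4.2}, {"gripper": 20, "xyz": [-1.6, -3.6, -0.25], "roll": -5.6}, {"gripper": 20, "xyz": [-2.0, -4.5, -0.25], "roll": -7.0}], grip_force=10)

```text
time: 0.57
ee_pos: [0.333, -0.345, 0.2598]
tool_rot: [0.959, -0.283, 0.0, 0.0]
ft_force: [0.2, -0.6, 0.4]
grip_width: 0.644
```

```bash
python3 -c "
from h import *
where();plan([-110,0],.26,0)"
```

```text
t 0.57 tray [125.2 355.7] z 0.2598 head -108.3 tilt 0.0 F [ 0.16 -0.62  0.39] grip 56.8 j [-1.05  0.2   1.61  0.    1.33 -0.47]
shift units [ 2.791e+00 -1.029e+01 -6.000e-03] roll units -21.66
```

carry_out(moves=[{"gripper": 20, "xyz": [0.3, -1.0, 0], "roll": -1.4}, {"gripper": 20, "xyz": [0.55, -2.0, 0], "roll": -2.8}, {"gripper": 20, "xyz": [0.8, -3.0, 0], "roll": -4.2}, {"gripper": 20, "xyz": [1.1, -4.0, 0], "roll": -5.6}, {"gripper": 20, "xyz": [1.35, -5.0, 0], "roll": -7.0}])

```text
time: 0.98
ee_pos: [0.4882, -0.2072, 0.2596]
tool_rot: [1.0, 0.018, -0.0, -0.0]
ft_force: [-0.3, -0.4, -0.1]
grip_width: 0.267
```

```bash
python3 -c "
from h import *
where();plan([-110,0],.26,0)"
```

```text
t 0.98 tray [  9.9 183.2] z 0.2596 head -73.3 tilt 0.01 F [-0.25 -0.4  -0.06] grip 23.5 j [-0.62  0.32  1.47 -0.    1.36 -0.66]
shift units [ 4.188 -3.523 -0.009] roll units -14.66
```

carry_out(moves=[{"gripper": 20, "xyz": [0.7, -0.6, 0], "roll": -1.4}, {"gripper": 20, "xyz": [1.4, -1.2, 0], "roll": -2.8}, {"gripper": 20, "xyz": [2.1, -1.8, 0], "roll": -4.2}, {"gripper": 20, "xyz": [2.8, -2.4, 0], "roll": -5.6}, {"gripper": 20, "xyz": [3.5, -3.0, 0], "roll": -7.0}])

```text
time: 1.4
ee_pos: [0.6242, -0.083, 0.2594]
tool_rot: [0.948, 0.318, -0.0, -0.0]
ft_force: [0.5, -1.1, -0.3]
grip_width: 0.229
```

```bash
python3 -c "
from h import *
where();plan([-110,0],.26,0)"
```

```text
t 1.4 tray [-90.4  28.7] z 0.2594 head -38.3 tilt 0.03 F [ 0.47 -1.15 -0.33] grip 20.2 j [-0.32  0.55  1.13 -0.    1.47 -0.97]
shift units [ 0.867 -0.06  -0.014] roll units -7.65
```

carry_out(moves=[{"gripper": 20, "xyz": [0.3, 0, 0], "roll": -1.4}, {"gripper": 20, "xyz": [0.6, 0, 0], "roll": -2.8}, {"gripper": 20, "xyz": [0.85, -0.05, 0], "roll": -4.2}, {"gripper": 20, "xyz": [0.85, -0.05, 0], "roll": -5.6}, {"gripper": 20, "xyz": [0.85, -0.05, 0], "roll": -7.0}])

```text
time: 1.82
ee_pos: [0.6494, -0.0621, 0.259]
tool_rot: [0.808, 0.589, -0.0, -0.0]
ft_force: [0.1, -0.7, 0.2]
grip_width: 0.23
```

carry_out(moves=[{"gripper": 20, "xyz": [0, 0, 0], "roll": -0.65}, {"gripper": 20, "xyz": [0, 0, 0], "roll": -0.65}])

```text
time: 1.98
ee_pos: [0.6492, -0.0626, 0.2593]
tool_rot: [0.793, 0.61, -0.0, -0.0]
ft_force: [0.3, 0.1, -0.4]
grip_width: 0.226
```

```bash
python3 -c "
from h import *
where();im=env.camera('wrist');cv2.imwrite('pics/w1.png',im[:,:,::-1])"
```

```text
t 1.98 tray [-109.4    2.7] z 0.2593 head -0.3 tilt 0.05 F [ 0.28  0.08 -0.43] grip 19.9 j [-0.28  0.6   1.04  0.    1.5  -1.59]
```

View pics/w1.png

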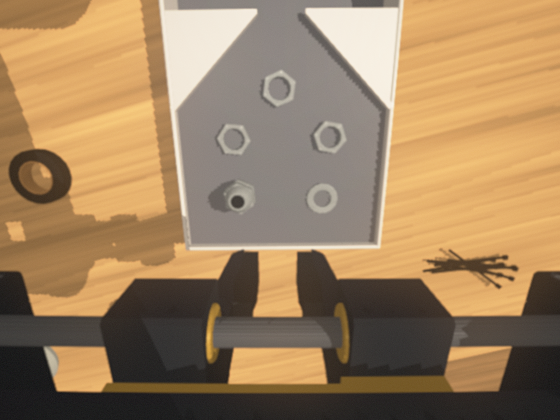

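The wrist view shows the whole deck: gate at the top (257–303,10), nuts near (278,88), (233,139) and (329,137), washer at (322,198), gland at (239,200). I'll refine the tray and nut positions from this picture.

```bash
python3 - <<'E'
from h import *
im=cv2.imread('pics/w1.png');p=env.camera_params('wrist')
np.savez('w1p.npz',**p)
R,t=load()
s=env.observe();T=s["ee_pos"]
old={k:v for k,v in {}.items()}
# predicted features by current tray fit
F=np.array([[-190,-120],[-190,120],[-185,-115],[-185,115],[-26,-115],[-26,115],[65,-24],[65,24]],float)
X=np.c_[(F/1e3)@R.T+t,np.full(len(F),.052)]
print(proj(p,X).round(1))
b=cv2.resize(im[0:260,160:410],None,fx=3,fy=3,interpolation=cv2.INTER_CUBIC)[:600]
cv2.imwrite('pics/w1a.png',b)
b=cv2.resize(im[180:260,160:410],None,fx=3,fy=3,interpolation=cv2.INTER_CUBIC)
cv2.imwrite('pics/w1b.png',b)
g=cv2.cvtColor(im,cv2.COLOR_BGR2GRAY)
for name,c,z in(("C",(278,88),.048),("B",(233,139),.048),("A",(329,137),.048),("wash",(322,198),.045)):
    x,y=c;r=24;w=cv2.resize(g[y-r:y+r,x-r:x+r],None,fx=4,fy=4,interpolation=cv2.INTER_CUBIC)
    m=(w>(int(np.median(w))+25)).astype(np.uint8)
    k=[q for q in cv2.findContours(m,cv2.RETR_EXTERNAL,cv2.CHAIN_APPROX_NONE)[0]]
    k=max(k,key=lambda q:cv2.contourArea(q) if abs(q.reshape(-1,2).mean(0)-96).max()<30 else 0)
    M=cv2.moments(cv2.convexHull(k));uv=[x-r+M['m10']/M['m00']/4-.375,y-r+M['m01']/M['m00']/4-.375]
    W=ray(p,[uv],z)[0];print(name,np.round(uv,1),cv2.contourArea(cv2.convexHull(k))/16,W.round(4),w2t(W).round(1))
E
```

```text
[[377.5 245.8]
 [182.3 247.2]
 [373.8 242.1]
 [185.9 243.5]
 [386.8 105.1]
 [171.4 106.8]
 [302.9   8.3]
 [254.    8.7]]
C [279.   87.6] 831.6875 [ 0.5514 -0.0342  0.048 ] [-7.7 -0.1]
B [233.6 138.8] 709.9375 [ 0.5897 -0.0967  0.048 ] [-60.5  50.7]
A [330.1 136.6] 720.625 [0.6152 0.0074 0.048 ] [-58.9 -56.5]
wash [322.1 197.9] 660.53125 [ 0.6829 -0.0163  0.045 ] [-130.4  -50.6]
```

View pics/w1a.png

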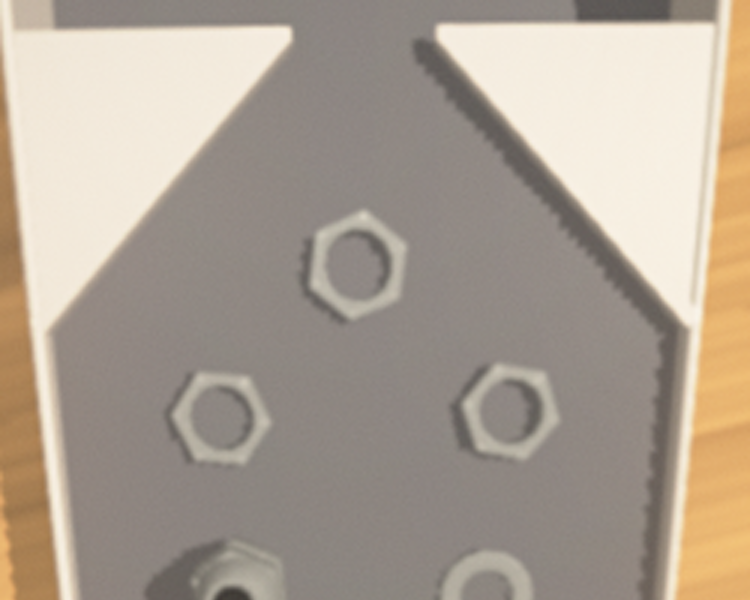

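View pics/w1b.png

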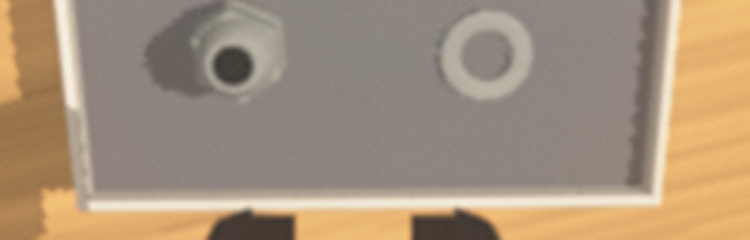

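```bash
python3 - <<'E'
from h import *
p=dict(np.load('w1p.npz'))
L=np.array([[69,24],[69,-24],[65,24],[65,-24],[-26,115],[-26,-115],[-190,120],[-190,-120],[-185,115],[-185,-115]],float)/1e3
uv=np.array([[256.7,9.3],[305.7,8],[257,14],[305.3,13.3],[176.7,110],[389.3,108.3],[187.3,250],[380,248.3],[189.3,243.3],[379,242.7]])-.33
W=ray(p,uv,.052)[:,:2];R,t=fitT(W,L);print((1e3*(W-t)@R-L*1e3).round(1),t,np.degrees(np.arctan2(R[1,0],R[0,0])))
np.savez("tray.npz",R=R,t=t)
for n,u,z in(("C",(279,87.6),.048),("B",(233.6,138.8),.048),("A",(330.1,136.6),.048),("wash",(322.1,197.9),.045),("gtop",(237.5,201.5),.084)):
    print(n,w2t(ray(p,[u],z)[0]).round(1))
where()
E
```

```text
[[-1.3  0.6]
 [-0.8  0.5]
 [-1.4  0.4]
 [-1.4  0.8]
 [ 0.4 -1.6]
 [-0.7  0.7]
 [ 0.  -1.3]
 [-0.7  1.3]
 [ 4.   0.3]
 [ 1.8 -1.8]] [ 0.54751307 -0.02997755] 165.6722216171824
C [-4.8  3.2]
B [-57.4  54.2]
A [-56.4 -53. ]
wash [-127.8  -46.7]
gtop [-119.5   48.6]
t 2.03 tray [-106.6    6.5] z 0.2594 head -0.7 tilt 0.04 F [0.26 0.25 0.23] grip 19.7 j [-0.28  0.6   1.04  0.    1.5  -1.58]
```

```bash
python3 -c "
from h import *
plan([-40,3],.10,-1);plan([-40,3],.0555,-1)"
```

```text
shift units [ 0.066 -1.663  3.986] roll units 0.05
shift units [ 0.066 -1.662  5.099] roll units 0.05
```

carry_out(moves=[{"gripper": 20, "xyz": [0.05, -0.8, 0.2], "roll": 0}, {"gripper": 20, "xyz": [0.07, -1.5, 0.8], "roll": 0}, {"gripper": 20, "xyz": [0.07, -1.66, 1.7], "roll": 0}, {"gripper": 20, "xyz": [0.07, -1.66, 2.7], "roll": 0}, {"gripper": 20, "xyz": [0.07, -1.66, 3.5], "roll": 0}])

```text
time: 2.45
ee_pos: [0.5847, -0.0425, 0.1178]
tool_rot: [0.794, 0.608, -0.0, -0.0]
ft_force: [0.5, 0.1, -1.2]
grip_width: 0.229
```

```bash
python3 -c "
from h import *
where();plan([-40,3],.0555,-1)
im=env.camera('wrist');cv2.imwrite('pics/w2.png',im[:,:,::-1])"
```

```text
t 2.45 tray [-39.1   2.9] z 0.1178 head -0.8 tilt 0.05 F [ 0.53  0.06 -1.16] grip 20.2 j [-0.27  0.57  1.47  0.    1.1  -1.58]
shift units [-0.002  0.023  1.557] roll units 0.04
```

View pics/w2.png

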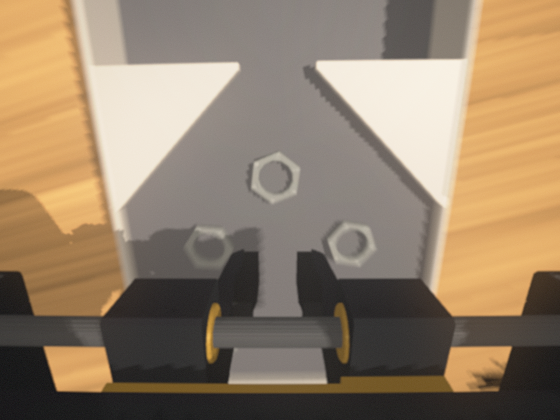

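The nut is centred ahead of the fingertips at (275,177), and the other two lie outside them. Now I'll descend.

carry_out(moves=[{"gripper": 20, "xyz": [0, 0, 0.6], "roll": 0}, {"gripper": 20, "xyz": [0, 0, 1.1], "roll": 0}, {"gripper": 20, "xyz": [0, 0, 1.4], "roll": 0}, {"gripper": 20, "xyz": [0, 0, 1.54], "roll": 0}, {"gripper": 20, "xyz": [0, 0, 1.54], "roll": 0}])

```text
time: 2.92
ee_pos: [0.5857, -0.0428, 0.0579]
tool_rot: [0.794, 0.609, -0.0, -0.0]
ft_force: [-0.4, 0.2, 0.6]
grip_width: 0.226
```

```bash
python3 -c "
from h import *
where();plan([-30,3],.0555,-1)
im=env.camera('wrist');cv2.imwrite('pics/w3.png',im[:,:,::-1])"
```

```text
t 2.92 tray [-40.2   3. ] z 0.0579 head -0.7 tilt 0.06 F [-0.44  0.17  0.63] grip 19.9 j [-0.27  0.66  1.51 -0.    0.98 -1.58]
shift units [-0.004 -0.255  0.06 ] roll units 0.06
```

View pics/w3.png

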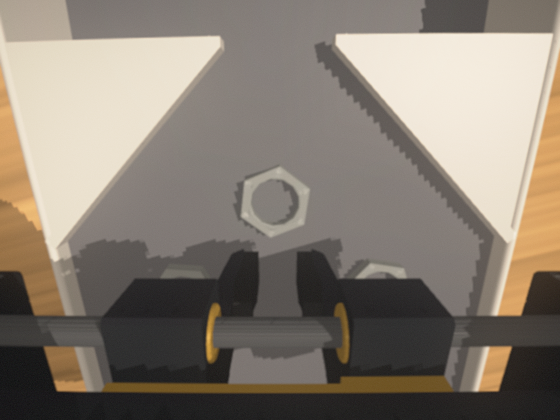

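Fingertips are down, with the nut at (275,201) just ahead. I'll lower about 3 mm more and push along the tray's +x.

carry_out(moves=[{"gripper": 20, "xyz": [0, 0, 0.08], "roll": 0}, {"gripper": 20, "xyz": [0, -0.15, 0.08], "roll": 0}, {"gripper": 20, "xyz": [0, -0.3, 0.08], "roll": 0}, {"gripper": 20, "xyz": [0, -0.42, 0.08], "roll": 0}, {"gripper": 20, "xyz": [0, -0.55, 0.08], "roll": 0}])

```text
time: 3.38
ee_pos: [0.5641, -0.037, 0.0554]
tool_rot: [0.793, 0.609, 0.0, 0.0]
ft_force: [-0.4, -0.6, 0.6]
grip_width: 0.228
```

```bash
python3 -c "
from h import *
where();plan([50,0],.0555,-1)
im=env.camera('wrist');cv2.imwrite('pics/w4.png',im[:,:,::-1])"
```

```text
t 3.38 tray [-17.8   2.7] z 0.0554 head -0.7 tilt 0.03 F [-0.45 -0.56  0.61] grip 20.1 j [-0.27  0.62  1.58  0.    0.94 -1.58]
shift units [ 0.047 -1.695 -0.005] roll units 0.07
```

View pics/w4.png

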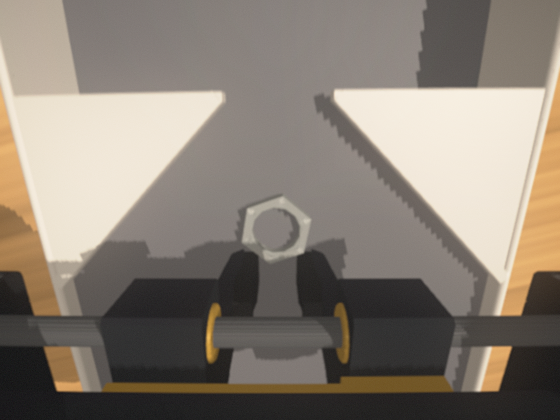

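The nut sits centred against the two tips at (276,228). Pushing on.

carry_out(moves=[{"gripper": 20, "xyz": [0, -0.13, 0], "roll": 0}, {"gripper": 20, "xyz": [0.01, -0.26, 0], "roll": 0}, {"gripper": 20, "xyz": [0.01, -0.39, 0], "roll": 0}, {"gripper": 20, "xyz": [0.02, -0.52, 0], "roll": 0}, {"gripper": 20, "xyz": [0.02, -0.65, 0], "roll": 0}])

```text
time: 3.85
ee_pos: [0.5392, -0.0294, 0.055]
tool_rot: [0.793, 0.609, 0.0, 0.0]
ft_force: [0.3, 0.4, 1.0]
grip_width: 0.227
```

carry_out(moves=[{"gripper": 20, "xyz": [0, -0.13, 0], "roll": 0}, {"gripper": 20, "xyz": [0.01, -0.26, 0], "roll": 0}, {"gripper": 20, "xyz": [0.01, -0.39, 0], "roll": 0}, {"gripper": 20, "xyz": [0.02, -0.52, 0], "roll": 0}, {"gripper": 20, "xyz": [0.02, -0.65, 0], "roll": 0}])

```text
time: 4.27
ee_pos: [0.5142, -0.0219, 0.0549]
tool_rot: [0.793, 0.609, 0.0, -0.0]
ft_force: [0.7, 0.3, 0.5]
grip_width: 0.229
```

```bash
python3 -c "
from h import *
where();plan([50,0],.0555,-1)
im=env.camera('wrist');cv2.imwrite('pics/w5.png',im[:,:,::-1])"
```

```text
t 4.27 tray [34.2  0.4] z 0.0549 head -0.7 tilt 0.0 F [0.73 0.35 0.53] grip 20.2 j [-0.27  0.53  1.74  0.    0.87 -1.58]
shift units [ 0.007 -0.394 -0.014] roll units 0.07
```

View pics/w5.png

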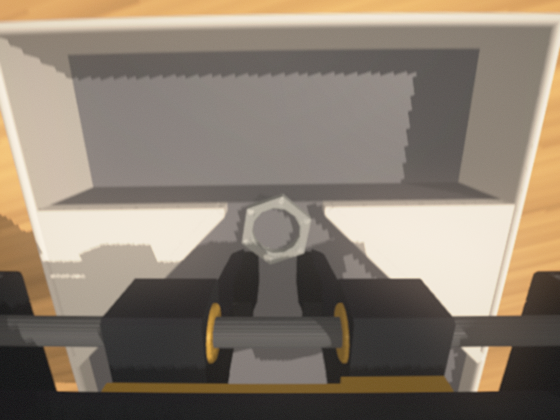

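The nut is in the gate at (276,229), with its leading corner at the edge. A short further push should tip it over.

carry_out(moves=[{"gripper": 20, "xyz": [0, -0.1, -0.01], "roll": 0}, {"gripper": 20, "xyz": [0, -0.2, -0.01], "roll": 0}, {"gripper": 20, "xyz": [0, -0.3, -0.01], "roll": 0}, {"gripper": 20, "xyz": [0, -0.4, -0.01], "roll": 0}, {"gripper": 20, "xyz": [0, -0.4, -0.01], "roll": 0}])

```text
time: 4.73
ee_pos: [0.4986, -0.0178, 0.0553]
tool_rot: [0.793, 0.609, -0.0, -0.0]
ft_force: [-0.3, -1.0, 0.6]
grip_width: 0.229
```

```bash
python3 -c "
from h import *
where()
im=env.camera('wrist');cv2.imwrite('pics/w6.png',im[:,:,::-1])"
```

```text
t 4.73 tray [50.4  0.3] z 0.0553 head -0.7 tilt 0.04 F [-0.34 -1.03  0.62] grip 20.2 j [-0.27  0.51  1.79 -0.    0.85 -1.58]
```

View pics/w6.png

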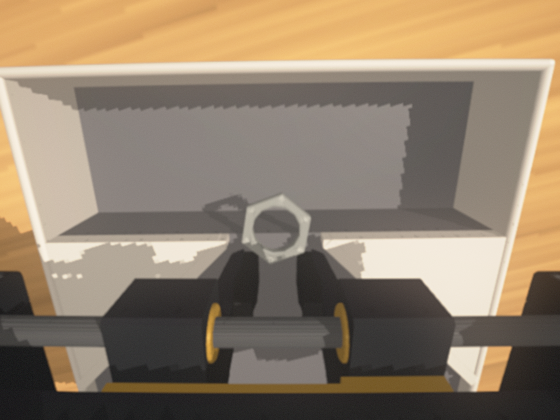

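carry_out(moves=[{"gripper": 20, "xyz": [0, -0.07, 0], "roll": 0}, {"gripper": 20, "xyz": [0, -0.13, 0], "roll": 0}, {"gripper": 20, "xyz": [0, -0.13, 0], "roll": 0}, {"gripper": 20, "xyz": [0, -0.13, 0], "roll": 0}])

```text
time: 5.12
ee_pos: [0.4945, -0.0168, 0.0554]
tool_rot: [0.793, 0.609, 0.0, 0.0]
ft_force: [1.7, -0.4, -0.2]
grip_width: 0.225
```

```bash
python3 -c "
from h import *
where()
p=env.camera_params('wrist');print(w2t(ray(p,[(276.5,229)],.048)[0]))
R,t=load()
print(proj(p,[np.r_[t2w([69,24]),.052],np.r_[t2w([69,0]),.042]]))
im=env.camera('wrist');cv2.imwrite('pics/w7.png',im[:,:,::-1])"
```

```text
t 5.12 tray [54.7  0.3] z 0.0554 head -0.7 tilt 0.04 F [ 1.67 -0.39 -0.18] grip 19.8 j [-0.27  0.5   1.8  -0.    0.84 -1.58]
[76.18247002  0.2024425 ]
[[228.83559829 245.90476321]
 [277.08065357 237.47157434]]
```

View pics/w7.png

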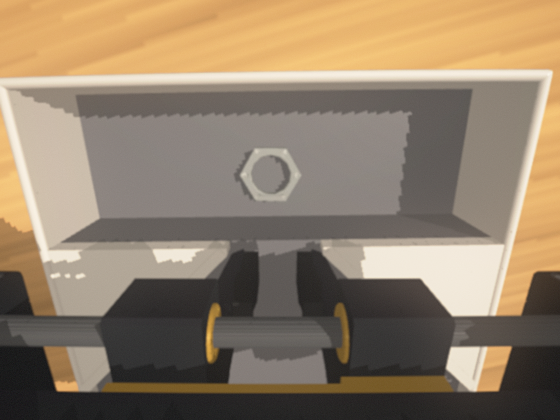

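The first nut has dropped and lies flat in the well at (270,175). Next is nut A at (-56,-53). I'll lift, then come down behind it at heading 35°.

```bash
python3 -c "
from h import *
plan([-80,-69],.115,35)"
```

```text
shift units [ 1.772  3.348 -1.489] roll units -7.13
```

carry_out(moves=[{"gripper": 20, "xyz": [0, 0.2, -0.8], "roll": 0}, {"gripper": 20, "xyz": [0.2, 0.6, -1.5], "roll": -1.4}, {"gripper": 20, "xyz": [0.6, 1.4, -1.5], "roll": -2.8}, {"gripper": 20, "xyz": [1.0, 2.2, -1.5], "roll": -4.2}, {"gripper": 20, "xyz": [1.4, 3.0, -1.5], "roll": -5.6}])

```text
time: 5.58
ee_pos: [0.6259, 0.0069, 0.1159]
tool_rot: [0.62, 0.784, 0.0, 0.0]
ft_force: [0.7, -0.3, 1.0]
grip_width: 0.227
```

```bash
python3 -c "
from h import *
where();plan([-80,-69],.115,35)"
```

```text
t 5.58 tray [-66.9 -55.1] z 0.1159 head 27.7 tilt 0.01 F [ 0.67 -0.3   1.02] grip 20.0 j [-0.18  0.65  1.33  0.    1.15 -1.98]
shift units [0.155 0.452 0.022] roll units -1.46
```

carry_out(moves=[{"gripper": 20, "xyz": [0.16, 0.45, 0], "roll": -1.4}, {"gripper": 20, "xyz": [0.16, 0.45, 0], "roll": -1.45}, {"gripper": 20, "xyz": [0.16, 0.45, 0], "roll": -1.45}])

```text
time: 5.83
ee_pos: [0.6405, 0.0171, 0.1144]
tool_rot: [0.572, 0.82, -0.0, -0.001]
ft_force: [-0.5, -0.2, 0.4]
grip_width: 0.229
```

```bash
python3 -c "
from h import *
where();plan([-80,-69],.055,35)
im=env.camera('wrist');cv2.imwrite('pics/w8.png',im[:,:,::-1])
p=env.camera_params('wrist')
print(proj(p,[np.r_[t2w([-56.4,-53]),.048],np.r_[t2w([-128,-47]),.045]]))
"
```

```text
t 5.83 tray [-78.4 -68.7] z 0.1144 head 34.6 tilt 0.1 F [-0.46 -0.22  0.42] grip 20.2 j [-0.16  0.69  1.28 -0.    1.18 -2.08]
shift units [-0.016  0.039  1.486] roll units -0.09
[[277.57967091 190.5050482 ]
 [216.71016476 261.76582797]]
```

View pics/w8.png

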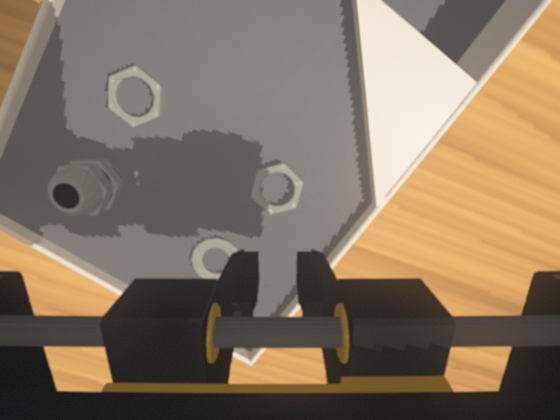

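Nut A is centred at (277,188). The washer at (213,259) is about 10 mm clear of where the left finger will land. Descending.

carry_out(moves=[{"gripper": 20, "xyz": [0, 0, 0.6], "roll": 0}, {"gripper": 20, "xyz": [0, 0, 1.1], "roll": 0}, {"gripper": 20, "xyz": [0, 0, 1.4], "roll": 0}, {"gripper": 20, "xyz": [0, 0, 1.5], "roll": 0}, {"gripper": 20, "xyz": [0, 0, 1.5], "roll": 0}])

```text
time: 6.3
ee_pos: [0.6401, 0.0164, 0.0551]
tool_rot: [0.572, 0.82, -0.0, -0.001]
ft_force: [-0.4, -0.1, 0.1]
grip_width: 0.231
```

```bash
python3 -c "
from h import *
where();plan([1,-12.5],.055,35)
im=env.camera('wrist');cv2.imwrite('pics/w9.png',im[:,:,::-1])
"
```

```text
t 6.3 tray [-78.3 -67.9] z 0.0551 head 34.5 tilt 0.08 F [-0.41 -0.14  0.05] grip 20.3 j [-0.16  0.76  1.32 -0.    1.06 -2.08]
shift units [-0.018 -2.417  0.005] roll units -0.1
```

View pics/w9.png

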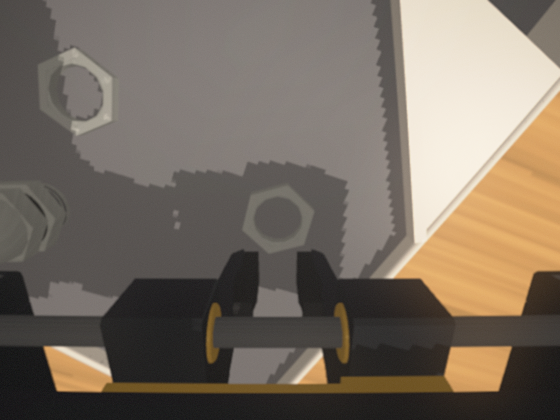

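The nut is centred at (278,217), directly ahead. Pushing 96 mm towards the middle line.

carry_out(moves=[{"gripper": 20, "xyz": [0, -0.14, 0], "roll": 0}, {"gripper": 20, "xyz": [0, -0.28, 0], "roll": 0}, {"gripper": 20, "xyz": [0, -0.42, 0], "roll": 0}, {"gripper": 20, "xyz": [0, -0.56, 0], "roll": 0}, {"gripper": 20, "xyz": [0, -0.7, 0], "roll": 0}])

```text
time: 6.77
ee_pos: [0.614, 0.0067, 0.0558]
tool_rot: [0.572, 0.82, 0.0, 0.0]
ft_force: [1.0, 0.6, 0.5]
grip_width: 0.225
```

carry_out(moves=[{"gripper": 20, "xyz": [0, -0.15, 0], "roll": 0}, {"gripper": 20, "xyz": [0, -0.3, 0], "roll": 0}, {"gripper": 20, "xyz": [0, -0.45, 0], "roll": 0}, {"gripper": 20, "xyz": [0, -0.6, 0], "roll": 0}, {"gripper": 20, "xyz": [0, -0.75, 0], "roll": 0}])

```text
time: 7.18
ee_pos: [0.5858, -0.0036, 0.0553]
tool_rot: [0.572, 0.82, 0.0, 0.0]
ft_force: [0.5, 0.1, 1.0]
grip_width: 0.225
```

```bash
python3 -c "
from h import *
where();plan([1,-12.5],.055,35)
im=env.camera('wrist');cv2.imwrite('pics/w10.png',im[:,:,::-1])
"
```

```text
t 7.18 tray [-30.5 -35. ] z 0.0553 head 34.6 tilt 0.0 F [0.46 0.12 0.99] grip 19.8 j [-0.21  0.66  1.51  0.    0.97 -2.13]
shift units [-0.016 -0.969  0.009] roll units -0.08
```

View pics/w10.png

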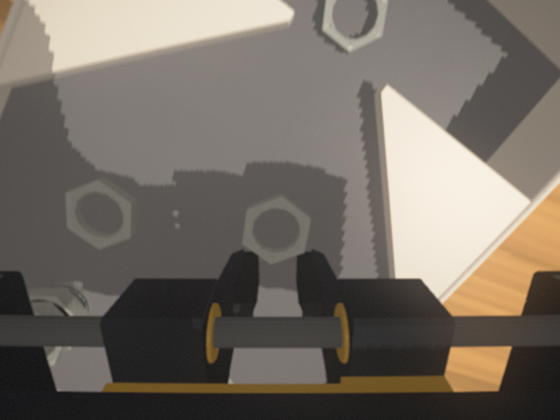

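Nut A is riding centred at (277,229). Continuing the push.

carry_out(moves=[{"gripper": 20, "xyz": [0, -0.2, 0], "roll": 0}, {"gripper": 20, "xyz": [-0.01, -0.4, 0], "roll": 0}, {"gripper": 20, "xyz": [-0.01, -0.6, 0], "roll": 0}, {"gripper": 20, "xyz": [-0.02, -0.8, 0], "roll": 0}, {"gripper": 20, "xyz": [-0.02, -0.95, 0], "roll": 0}])

```text
time: 7.65
ee_pos: [0.55, -0.0177, 0.0553]
tool_rot: [0.572, 0.82, -0.0, -0.0]
ft_force: [0.2, 0.4, -0.4]
grip_width: 0.223
```

carry_out(moves=[{"gripper": 20, "xyz": [0, 0, 0], "roll": 0}, {"gripper": 20, "xyz": [0, 0.3, 0], "roll": 0}, {"gripper": 20, "xyz": [0, 0.3, 0], "roll": 0}])

```text
time: 7.9
ee_pos: [0.5634, -0.013, 0.0556]
tool_rot: [0.572, 0.82, 0.0, 0.001]
ft_force: [0.3, 0.8, 0.1]
grip_width: 0.227
```

```bash
python3 -c "
from h import *
where()
im=env.camera('wrist');cv2.imwrite('pics/w11.png',im[:,:,::-1])
"
```

```text
t 7.9 tray [-11.2 -20.3] z 0.0556 head 34.6 tilt 0.09 F [0.33 0.75 0.12] grip 20.0 j [-0.23  0.62  1.59  0.    0.94 -2.16]
```

View pics/w11.png

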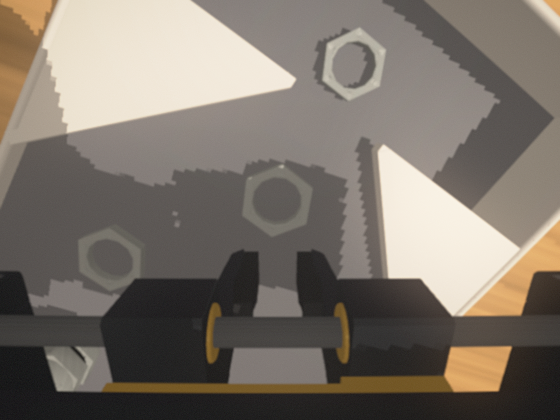

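```bash
python3 -c "
from h import *
p=env.camera_params('wrist');n=w2t(ray(p,[(277.5,200)],.048)[0]);print(n)
plan([n[0]-38,n[1]],.055,-1)
"
```

```text
[19.58193625  1.02509641]
shift units [-0.548 -0.137  0.008] roll units 7.12
```

carry_out(moves=[{"gripper": 20, "xyz": [-0.1, 0.25, 0], "roll": 1.4}, {"gripper": 20, "xyz": [-0.25, 0.25, 0], "roll": 2.8}, {"gripper": 20, "xyz": [-0.4, 0.15, 0], "roll": 4.2}, {"gripper": 20, "xyz": [-0.55, 0, 0], "roll": 5.6}, {"gripper": 20, "xyz": [-0.55, -0.14, 0], "roll": 7.0}])

```text
time: 8.37
ee_pos: [0.5644, -0.0366, 0.0551]
tool_rot: [0.794, 0.608, -0.0, 0.0]
ft_force: [-0.4, 0.0, -0.2]
grip_width: 0.224
```

```bash
python3 -c "
from h import *
where();plan([54.5,0],.055,-1)
im=env.camera('wrist');cv2.imwrite('pics/w12.png',im[:,:,::-1])
"
```

```text
t 8.37 tray [-18.    2.3] z 0.0551 head -0.8 tilt 0.01 F [-0.38  0.01 -0.21] grip 19.7 j [-0.27  0.62  1.58 -0.    0.94 -1.58]
shift units [ 0.032 -1.813  0.003] roll units 0.04
```

View pics/w12.png

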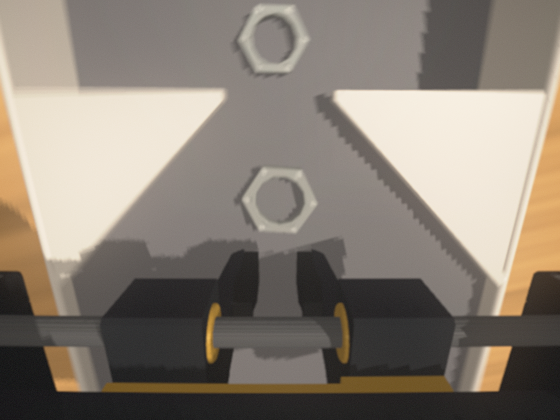

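Nut A is aligned with the gate at (279,200), flat side towards the fingers. Pushing straight.

carry_out(moves=[{"gripper": 20, "xyz": [0, -0.14, 0], "roll": 0}, {"gripper": 20, "xyz": [0, -0.28, 0], "roll": 0}, {"gripper": 20, "xyz": [0.01, -0.42, 0], "roll": 0}, {"gripper": 20, "xyz": [0.01, -0.56, 0], "roll": 0}, {"gripper": 20, "xyz": [0.01, -0.7, 0], "roll": 0}])

```text
time: 8.83
ee_pos: [0.537, -0.0278, 0.0553]
tool_rot: [0.791, 0.611, -0.0, -0.0]
ft_force: [0.4, 0.1, -1.0]
grip_width: 0.226
```

carry_out(moves=[{"gripper": 20, "xyz": [0, -0.14, 0], "roll": 0}, {"gripper": 20, "xyz": [0, -0.28, 0], "roll": 0}, {"gripper": 20, "xyz": [0.01, -0.42, 0], "roll": 0}, {"gripper": 20, "xyz": [0.01, -0.56, 0], "roll": 0}, {"gripper": 20, "xyz": [0.01, -0.7, 0], "roll": 0}])

```text
time: 9.25
ee_pos: [0.5101, -0.0205, 0.0553]
tool_rot: [0.792, 0.611, 0.0, 0.0]
ft_force: [0.3, 0.6, -0.3]
grip_width: 0.226
```

```bash
python3 -c "
from h import *
where();plan([54.5,0],.055,-1)
im=env.camera('wrist');cv2.imwrite('pics/w13.png',im[:,:,::-1])
"
```

```text
t 9.25 tray [38.6  0.1] z 0.0553 head -0.4 tilt 0.0 F [ 0.28  0.62 -0.27] grip 19.9 j [-0.27  0.53  1.75  0.    0.86 -1.58]
shift units [-0.    -0.398  0.008] roll units 0.12
```

View pics/w13.png

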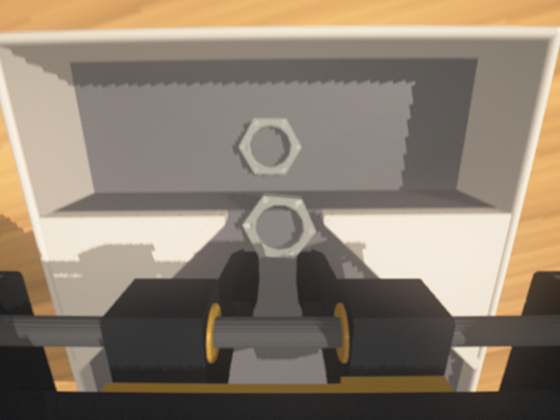

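carry_out(moves=[{"gripper": 20, "xyz": [0, -0.1, 0], "roll": 0}, {"gripper": 20, "xyz": [0, -0.2, 0], "roll": 0}, {"gripper": 20, "xyz": [0, -0.3, 0], "roll": 0}, {"gripper": 20, "xyz": [0, -0.39, 0], "roll": 0}, {"gripper": 20, "xyz": [0, -0.39, 0], "roll": 0}])

```text
time: 9.72
ee_pos: [0.4952, -0.0166, 0.0554]
tool_rot: [0.792, 0.611, 0.0, 0.0]
ft_force: [0.8, -0.5, 0.7]
grip_width: 0.225
```

carry_out(moves=[{"gripper": 20, "xyz": [0, 0, 0], "roll": 0}, {"gripper": 20, "xyz": [0, 0, 0], "roll": 0}])

```text
time: 9.88
ee_pos: [0.4956, -0.0167, 0.0553]
tool_rot: [0.792, 0.611, -0.0, -0.0]
ft_force: [0.0, -1.0, 0.4]
grip_width: 0.228
```

```bash
python3 -c "
from h import *
where();plan([-80,71],.115,-35)
im=env.camera('wrist');cv2.imwrite('pics/w14.png',im[:,:,::-1])
"
```

```text
t 9.88 tray [53.6  0. ] z 0.0553 head -0.4 tilt 0.01 F [ 0.04 -1.04  0.36] grip 20.1 j [-0.27  0.5   1.8   0.    0.84 -1.58]
shift units [-1.75   3.352 -1.493] roll units 6.92
```

View pics/w14.png

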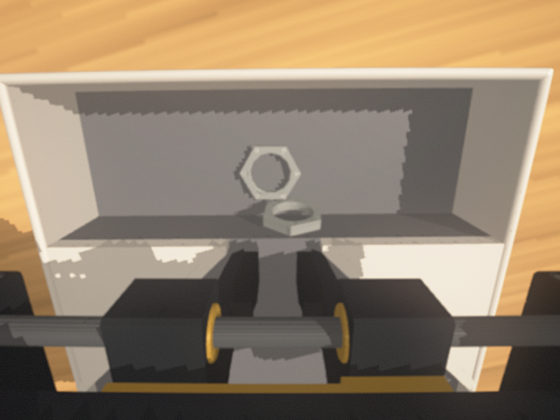

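The second nut has dropped into the well; it's tilted at (292,217) and I'll check it again. For nut B the gland (-119,49) is close, so I'll push it from the side at heading -75° to the middle line, keeping about 15 mm clear of the gland.

```bash
python3 -c "
from h import *
plan([-65,84],.115,-75)
"
```

```text
shift units [-2.077  2.979 -1.493] roll units 14.92
```

carry_out(moves=[{"gripper": 20, "xyz": [0, 0.2, -0.8], "roll": 0}, {"gripper": 20, "xyz": [-0.2, 0.5, -1.5], "roll": 1.4}, {"gripper": 20, "xyz": [-0.6, 1.1, -1.5], "roll": 2.8}, {"gripper": 20, "xyz": [-1.0, 1.7, -1.5], "roll": 4.2}, {"gripper": 20, "xyz": [-1.5, 2.2, -1.5], "roll": 5.6}])

```text
time: 10.35
ee_pos: [0.5666, -0.0978, 0.1158]
tool_rot: [0.917, 0.398, 0.0, 0.0]
ft_force: [-0.4, -0.1, -1.4]
grip_width: 0.226
```

```bash
python3 -c "
from h import *
where();plan([-65,84],.115,-75)
"
```

```text
t 10.35 tray [-35.3  61. ] z 0.1158 head -28.7 tilt 0.07 F [-0.35 -0.13 -1.45] grip 19.9 j [-0.37  0.55  1.51  0.    1.08 -1.19]
shift units [-0.148  0.927  0.021] roll units 9.26
```

carry_out(moves=[{"gripper": 20, "xyz": [-0.05, 0.3, 0], "roll": 1.4}, {"gripper": 20, "xyz": [-0.1, 0.6, 0], "roll": 2.8}, {"gripper": 20, "xyz": [-0.15, 0.9, 0], "roll": 4.2}, {"gripper": 20, "xyz": [-0.15, 0.92, 0], "roll": 5.6}, {"gripper": 20, "xyz": [-0.15, 0.92, 0], "roll": 7.0}])

```text
time: 10.77
ee_pos: [0.5885, -0.1271, 0.1149]
tool_rot: [0.995, 0.103, -0.0, -0.0]
ft_force: [0.6, -0.2, 0.2]
grip_width: 0.228
```

carry_out(moves=[{"gripper": 20, "xyz": [0, 0, 0], "roll": 1.4}, {"gripper": 20, "xyz": [0, 0, 0], "roll": 2.25}, {"gripper": 20, "xyz": [0, 0, 0], "roll": 2.25}])

```text
time: 11.02
ee_pos: [0.5883, -0.1265, 0.1151]
tool_rot: [1.0, 0.007, -0.0, -0.0]
ft_force: [-0.5, -0.4, 1.3]
grip_width: 0.226
```

```bash
python3 -c "
from h import *
where();plan([-65,84],.055,-75)
p=env.camera_params('wrist');im=env.camera('wrist');cv2.imwrite('pics/w15.png',im[:,:,::-1])
cv2.imwrite('pics/t15.png',env.camera('top')[:,:,::-1])
print(proj(p,[np.r_[t2w([-57.4,54.2]),.048]]))
"
```

```text
t 11.02 tray [-63.4  83.5] z 0.1151 head -74.8 tilt 0.03 F [-0.51 -0.41  1.27] grip 19.9 j [-0.41  0.61  1.42  0.    1.12 -0.42]
shift units [0.035 0.023 1.503] roll units 0.04
[[278.21616827 186.80013511]]
```

View pics/w15.png

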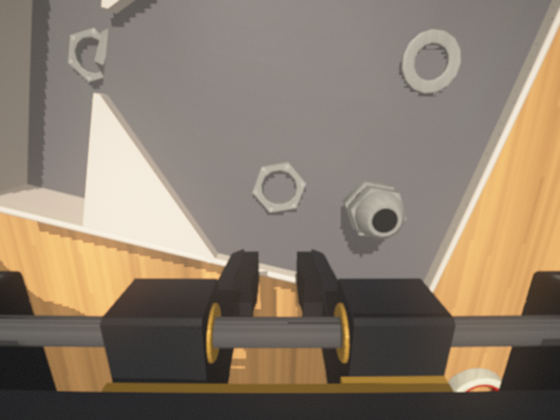

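View pics/t15.png

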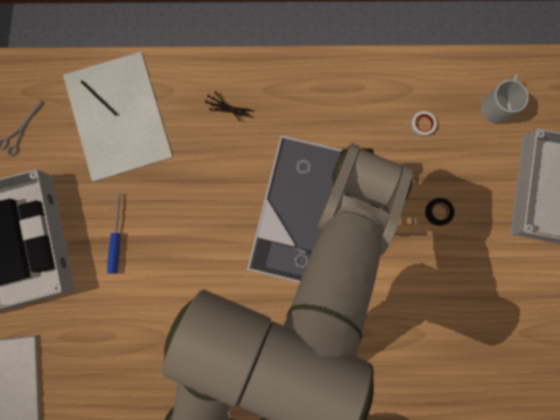

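Nut B is centred at (279,187). The gland at (375,210) is well right of the fingers' landing spot, and one nut shows in the well. Descending.

carry_out(moves=[{"gripper": 20, "xyz": [0, 0.03, 0.6], "roll": 0}, {"gripper": 20, "xyz": [0, 0.03, 1.1], "roll": 0}, {"gripper": 20, "xyz": [0, 0.03, 1.4], "roll": 0}, {"gripper": 20, "xyz": [0, 0.03, 1.5], "roll": 0}, {"gripper": 20, "xyz": [0, 0.03, 1.5], "roll": 0}])

```text
time: 11.53
ee_pos: [0.5881, -0.1276, 0.0549]
tool_rot: [1.0, 0.009, -0.001, -0.0]
ft_force: [-0.1, 0.0, 0.7]
grip_width: 0.228
```

```bash
python3 -c "
from h import *
where();plan([-48,21.5],.055,-75)
im=env.camera('wrist');cv2.imwrite('pics/w16.png',im[:,:,::-1])
"
```

```text
t 11.53 tray [-63.5  84.5] z 0.0549 head -74.6 tilt 0.08 F [-0.11  0.02  0.73] grip 20.1 j [-0.41  0.69  1.46  0.    1.   -0.43]
shift units [ 4.400e-02 -1.622e+00 -1.000e-03] roll units 0.08
```

View pics/w16.png

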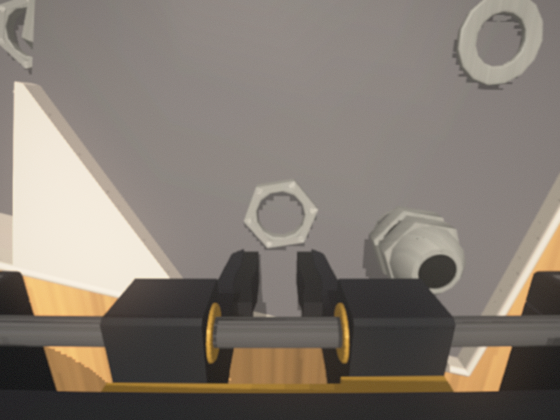

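Nut at (280,213) ahead, gland clear to the right. Pushing 65 mm to the middle line.

carry_out(moves=[{"gripper": 20, "xyz": [0, -0.14, 0], "roll": 0}, {"gripper": 20, "xyz": [0.01, -0.28, 0], "roll": 0}, {"gripper": 20, "xyz": [0.02, -0.42, 0], "roll": 0}, {"gripper": 20, "xyz": [0.02, -0.56, 0], "roll": 0}, {"gripper": 20, "xyz": [0.03, -0.7, 0], "roll": 0}])

```text
time: 12.0
ee_pos: [0.5892, -0.099, 0.0556]
tool_rot: [1.0, 0.009, 0.0, 0.0]
ft_force: [-0.7, -0.0, -0.3]
grip_width: 0.226
```

carry_out(moves=[{"gripper": 20, "xyz": [0, -0.18, 0], "roll": 0}, {"gripper": 20, "xyz": [0, -0.36, 0], "roll": 0}, {"gripper": 20, "xyz": [0, -0.54, 0], "roll": 0}, {"gripper": 20, "xyz": [0, -0.72, 0], "roll": 0}, {"gripper": 20, "xyz": [0, -0.9, 0], "roll": 0}])

```text
time: 12.42
ee_pos: [0.5884, -0.0629, 0.0553]
tool_rot: [1.0, 0.009, -0.0, -0.0]
ft_force: [0.4, -1.0, 0.9]
grip_width: 0.229
```

carry_out(moves=[{"gripper": 20, "xyz": [0, 0, 0], "roll": 0}, {"gripper": 20, "xyz": [0, 0.2, 0], "roll": 0}, {"gripper": 20, "xyz": [0, 0.4, 0], "roll": 0}, {"gripper": 20, "xyz": [0, 0.4, 0], "roll": 0}])

```text
time: 12.75
ee_pos: [0.5888, -0.0818, 0.0553]
tool_rot: [1.0, 0.008, 0.0, 0.0]
ft_force: [-0.6, -0.2, 0.3]
grip_width: 0.227
```

```bash
python3 -c "
from h import *
where()
im=env.camera('wrist');cv2.imwrite('pics/w17.png',im[:,:,::-1])
"
```

```text
t 12.75 tray [-52.8  40. ] z 0.0553 head -74.8 tilt 0.03 F [-0.64 -0.18  0.33] grip 20.0 j [-0.33  0.67  1.48 -0.    0.98 -0.35]
```

View pics/w17.png

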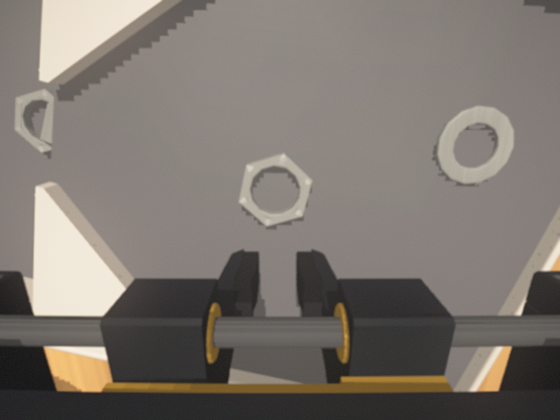

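```bash
python3 -c "
from h import *
p=env.camera_params('wrist');n=w2t(ray(p,[(275.5,189.5)],.048)[0]);print(n)
plan([n[0]-34,n[1]],.115,0)
"
```

```text
[-41.64232047  -2.23985356]
shift units [ 0.829 -0.852 -1.493] roll units -14.95
```

carry_out(moves=[{"gripper": 20, "xyz": [0, 0.1, -0.9], "roll": 0}, {"gripper": 20, "xyz": [0.1, 0, -1.5], "roll": -1.4}, {"gripper": 20, "xyz": [0.4, -0.3, -1.5], "roll": -2.8}, {"gripper": 20, "xyz": [0.7, -0.6, -1.5], "roll": -4.2}, {"gripper": 20, "xyz": [0.83, -0.85, -1.5], "roll": -5.6}])

```text
time: 13.22
ee_pos: [0.6223, -0.0449, 0.1158]
tool_rot: [0.967, 0.253, 0.001, 0.0]
ft_force: [0.2, -1.0, -0.0]
grip_width: 0.226
```

carry_out(moves=[{"gripper": 20, "xyz": [0, 0, 0], "roll": -1.4}, {"gripper": 20, "xyz": [0, 0, 0], "roll": -2.8}, {"gripper": 20, "xyz": [0, 0, 0], "roll": -4.2}, {"gripper": 20, "xyz": [0, 0, 0], "roll": -5.6}, {"gripper": 20, "xyz": [0, 0, 0], "roll": -7.0}])

```text
time: 13.63
ee_pos: [0.6213, -0.0455, 0.1152]
tool_rot: [0.847, 0.532, -0.0, -0.0]
ft_force: [0.6, -0.2, -0.1]
grip_width: 0.222
```

carry_out(moves=[{"gripper": 20, "xyz": [0, 0, 0], "roll": -1.4}, {"gripper": 20, "xyz": [0, 0, 0], "roll": -2.35}, {"gripper": 20, "xyz": [0, 0, 0], "roll": -2.35}])

```text
time: 13.88
ee_pos: [0.6213, -0.0455, 0.1152]
tool_rot: [0.789, 0.615, -0.0, -0.0]
ft_force: [0.4, 0.5, -0.8]
grip_width: 0.232
```

```bash
python3 -c "
from h import *
where();plan([-75.5,-2.2],.055,0)
im=env.camera('wrist');cv2.imwrite('pics/w18.png',im[:,:,::-1])
"
```

```text
t 13.88 tray [-75.3  -3.3] z 0.1152 head 0.2 tilt 0.01 F [ 0.44  0.5  -0.79] grip 20.4 j [-0.26  0.65  1.34  0.    1.15 -1.59]
shift units [-0.027  0.005  1.506] roll units 0.04
```

View pics/w18.png

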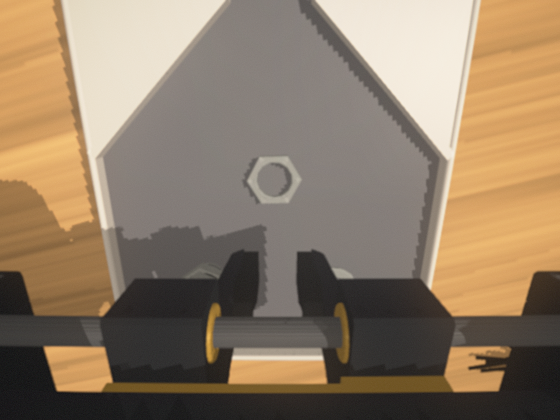

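Nut B is on the middle line at (273,180), with gland and washer behind the fingers. Descending, with a 2 mm shift to the left.

carry_out(moves=[{"gripper": 20, "xyz": [-0.05, 0, 0.6], "roll": 0}, {"gripper": 20, "xyz": [-0.05, 0, 1.1], "roll": 0}, {"gripper": 20, "xyz": [-0.05, 0, 1.4], "roll": 0}, {"gripper": 20, "xyz": [-0.05, 0, 1.5], "roll": 0}, {"gripper": 20, "xyz": [-0.05, 0, 1.5], "roll": 0}])

```text
time: 14.35
ee_pos: [0.6206, -0.0471, 0.0549]
tool_rot: [0.79, 0.613, -0.0, -0.001]
ft_force: [0.0, -0.4, 0.3]
grip_width: 0.227
```

carry_out(moves=[{"gripper": 20, "xyz": [0, -0.15, 0], "roll": 0}, {"gripper": 20, "xyz": [0, -0.3, 0], "roll": 0}, {"gripper": 20, "xyz": [0, -0.45, 0], "roll": 0}, {"gripper": 20, "xyz": [0, -0.6, 0], "roll": 0}, {"gripper": 20, "xyz": [0, -0.75, 0], "roll": 0}])

```text
time: 14.77
ee_pos: [0.5912, -0.0395, 0.0558]
tool_rot: [0.789, 0.614, 0.0, 0.0]
ft_force: [1.0, 0.9, 0.1]
grip_width: 0.223
```

```bash
python3 -c "
from h import *
where();plan([54,0],.055,0)
im=env.camera('wrist');cv2.imwrite('pics/w19.png',im[:,:,::-1])
"
```

```text
t 14.77 tray [-44.7  -1.6] z 0.0558 head 0.1 tilt 0.04 F [0.99 0.88 0.14] grip 19.7 j [-0.26  0.67  1.49 -0.    0.98 -1.59]
shift units [-0.035 -2.467  0.017] roll units 0.02
```

View pics/w19.png

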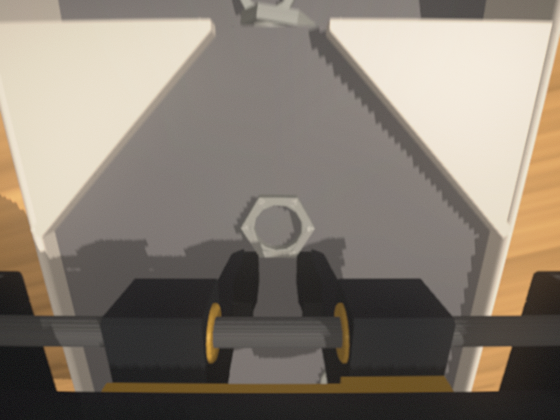

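carry_out(moves=[{"gripper": 20, "xyz": [0, -0.16, 0], "roll": 0}, {"gripper": 20, "xyz": [-0.01, -0.32, 0], "roll": 0}, {"gripper": 20, "xyz": [-0.01, -0.48, 0], "roll": 0}, {"gripper": 20, "xyz": [-0.02, -0.64, 0], "roll": 0}, {"gripper": 20, "xyz": [-0.02, -0.8, 0], "roll": 0}])

```text
time: 15.23
ee_pos: [0.5599, -0.0325, 0.0554]
tool_rot: [0.789, 0.614, 0.0, 0.0]
ft_force: [0.2, -0.3, 0.4]
grip_width: 0.227
```

carry_out(moves=[{"gripper": 20, "xyz": [0, -0.16, 0], "roll": 0}, {"gripper": 20, "xyz": [-0.01, -0.32, 0], "roll": 0}, {"gripper": 20, "xyz": [-0.01, -0.48, 0], "roll": 0}, {"gripper": 20, "xyz": [-0.02, -0.64, 0], "roll": 0}, {"gripper": 20, "xyz": [-0.02, -0.8, 0], "roll": 0}])

```text
time: 15.65
ee_pos: [0.5287, -0.0254, 0.0554]
tool_rot: [0.789, 0.614, 0.0, 0.0]
ft_force: [0.5, -0.7, -0.0]
grip_width: 0.224
```

```bash
python3 -c "
from h import *
where();plan([54,0],.055,0)
im=env.camera('wrist');cv2.imwrite('pics/w20.png',im[:,:,::-1])
"
```

```text
t 15.65 tray [19.4  0.2] z 0.0554 head 0.1 tilt 0.0 F [ 0.49 -0.72 -0.03] grip 19.8 j [-0.27  0.56  1.7  -0.    0.89 -1.59]
shift units [ 0.007 -0.866  0.009] roll units 0.02
```

View pics/w20.png

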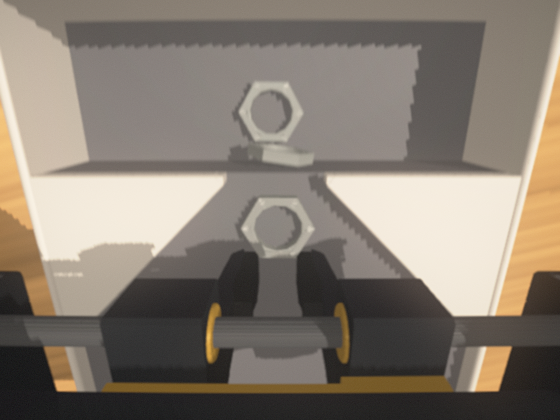

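The second nut leans upright against the deck's drop at (285,155), and its top edge is below the deck, so the way is clear. Pushing the last nut over.

carry_out(moves=[{"gripper": 20, "xyz": [0, -0.14, 0], "roll": 0}, {"gripper": 20, "xyz": [0, -0.28, 0], "roll": 0}, {"gripper": 20, "xyz": [0, -0.42, 0], "roll": 0}, {"gripper": 20, "xyz": [0, -0.55, 0], "roll": 0}, {"gripper": 20, "xyz": [0, -0.65, 0], "roll": 0}])

```text
time: 16.12
ee_pos: [0.5035, -0.0189, 0.0553]
tool_rot: [0.789, 0.614, -0.0, -0.0]
ft_force: [0.2, 0.4, 0.4]
grip_width: 0.23
```

carry_out(moves=[{"gripper": 20, "xyz": [0, -0.1, 0], "roll": 0}, {"gripper": 20, "xyz": [0, -0.2, 0], "roll": 0}, {"gripper": 20, "xyz": [0, -0.22, 0], "roll": 0}, {"gripper": 20, "xyz": [0, -0.22, 0], "roll": 0}, {"gripper": 20, "xyz": [0, -0.22, 0], "roll": 0}])

```text
time: 16.53
ee_pos: [0.4957, -0.017, 0.0554]
tool_rot: [0.789, 0.614, 0.0, 0.0]
ft_force: [0.2, -0.5, -0.0]
grip_width: 0.229
```

```bash
python3 -c "
from h import *
where()
im=env.camera('wrist');cv2.imwrite('pics/w21.png',im[:,:,::-1])
"
```

```text
t 16.53 tray [53.4  0.2] z 0.0554 head 0.1 tilt 0.01 F [ 0.23 -0.54 -0.04] grip 20.2 j [-0.27  0.5   1.8   0.    0.84 -1.59]
```

View pics/w21.png

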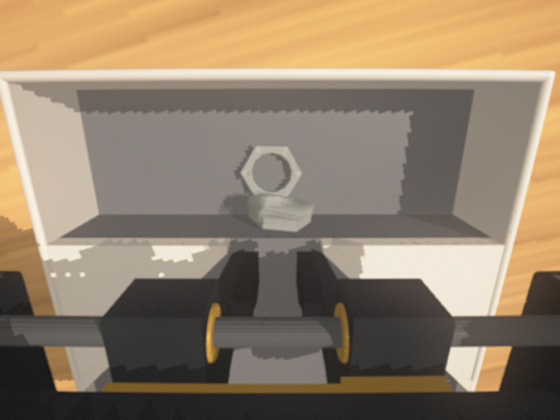

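The third nut has left the deck and seems to lean against the second at (280,212). I'll back off, rise and check from above.

carry_out(moves=[{"gripper": 20, "xyz": [0, 0.2, -0.2], "roll": 0}, {"gripper": 20, "xyz": [0, 0.3, -1.0], "roll": 0}, {"gripper": 20, "xyz": [0, 0.3, -1.9], "roll": 0}, {"gripper": 20, "xyz": [0, 0, -2.5], "roll": 0}, {"gripper": 20, "xyz": [0, 0, -2.5], "roll": 0}])

```text
time: 17.0
ee_pos: [0.4965, -0.017, 0.1596]
tool_rot: [0.789, 0.614, 0.002, 0.003]
ft_force: [-0.3, 0.5, 0.2]
grip_width: 0.229
```

```bash
python3 -c "
from h import *
where()
im=env.camera('wrist');a=im[100:310,160:400,::-1];cv2.imwrite('pics/w22.png',cv2.resize(a,None,fx=2.5,fy=2.5,interpolation=cv2.INTER_CUBIC))
im=env.camera('side');cv2.imwrite('pics/s22.png',im[:,:,::-1])
"
```

```text
t 17.0 tray [52.6  0.1] z 0.1596 head 0.1 tilt 0.4 F [-0.29  0.54  0.18] grip 20.2 j [-0.27  0.34  1.71  0.    1.08 -1.59]
```

View pics/w22.png

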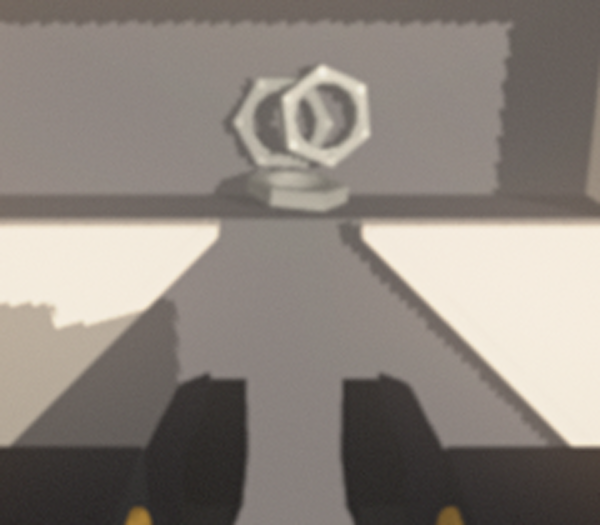

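View pics/s22.png

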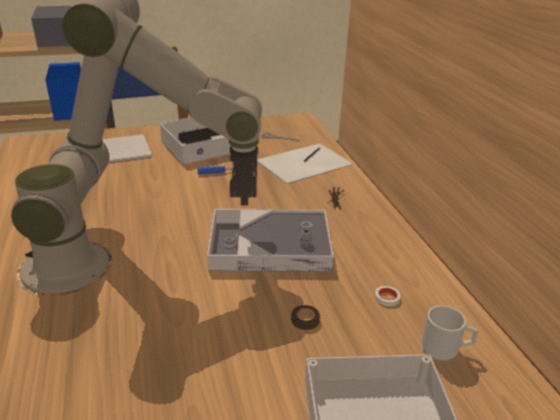

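All three nuts are in the well: one on top of the first, one leaning. I'll go up a bit and compare the rest with the starting picture.

carry_out(moves=[{"gripper": 20, "xyz": [0, 0.4, -0.8], "roll": 0}, {"gripper": 20, "xyz": [0, 1.2, -1.6], "roll": 0}, {"gripper": 20, "xyz": [0, 2.0, -2.4], "roll": 0}, {"gripper": 20, "xyz": [0, 2.4, -2.4], "roll": 0}, {"gripper": 20, "xyz": [0, 2.4, -2.4], "roll": 0}])

```text
time: 17.52
ee_pos: [0.5915, -0.0418, 0.2508]
tool_rot: [0.79, 0.614, 0.0, 0.001]
ft_force: [-0.6, 0.7, -0.5]
grip_width: 0.226
```

carry_out(moves=[{"gripper": 20, "xyz": [0, 0, 0], "roll": 0}, {"gripper": 20, "xyz": [0, 0, 0], "roll": 0}, {"gripper": 20, "xyz": [0, 0, 0], "roll": 0}, {"gripper": 20, "xyz": [0, 0, 0], "roll": 0}, {"gripper": 20, "xyz": [0, 0, 0], "roll": 0}])

```text
time: 17.93
ee_pos: [0.5882, -0.0403, 0.2511]
tool_rot: [0.789, 0.614, -0.0, -0.0]
ft_force: [0.2, -0.2, 0.2]
grip_width: 0.229
```

```bash
python3 - <<'E'
from h import *
where()
p=env.camera_params('wrist');im=env.camera('wrist')[:,:,::-1].copy()
for l,z in(([-127.8,-46.7],.045),([-119.5,48.6],.084)):
    print(proj(p,[np.r_[t2w(l),z]]).round(1))
cv2.imwrite('pics/w23.png',im)
s0=cv2.imread('pics/side0.png');s1=cv2.imread('pics/s22.png')
d=[]
for n,(x0,y0,x1,y1) in dict(tape=(285,300,325,335),gland=(298,218,318,250),washer=(299,216,314,229),driver=(192,160,228,180)).items():
    r=cv2.matchTemplate(s1[y0-8:y1+8,x0-8:x1+8],s0[y0:y1,x0:x1],cv2.TM_CCOEFF_NORMED);_,v,_,l=cv2.minMaxLoc(r);print(n,v,l[0]-8,l[1]-8)
E
```

```text
t 17.93 tray [-42.  -0.] z 0.2511 head 0.1 tilt 0.04 F [ 0.19 -0.23  0.2 ] grip 20.2 j [-0.27  0.46  1.29  0.    1.4  -1.59]
[[315. 251.]]
[[232.7 259.5]]
tape 0.8505125641822815 0 0
gland 0.9788575768470764 0 0
washer 0.9575541019439697 0 0
driver 0.9968449473381042 0 0
```

View pics/w23.png

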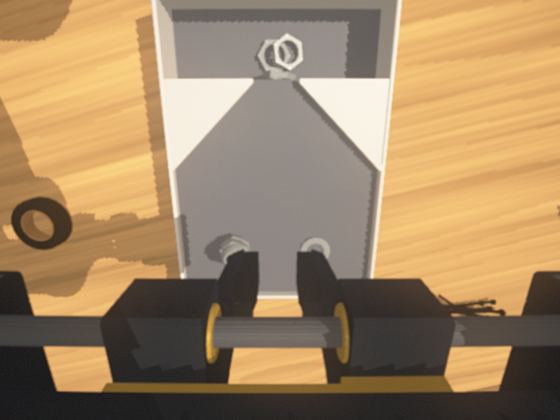

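The deck is empty apart from the gland at (235,250) and the washer at (315,248). The nuts lie in the well around (280,55), and the arm is clear, so I'm handing in.

```bash
python3 -c "
from station import env
print(env.sign_off())"
```

```text
the job is handed in; nothing more can be done
None
```

All three lock nuts are in the well. I pushed them through the gate one at a time with the fingertips held 20 mm apart, and nothing was pinched or lifted. I handed the job in at about 18 s of the 72 s allowed; no verdict is reported.

- **Nuts:** the last pictures show one flat on the well floor, one resting on top of it, and one leaning against the drop at the gate. The leaning nut is judged below deck level from the pictures; I did not measure its height.
- **Other objects:** comparing side-camera pictures from the start and after the last push, the gland, washer, tape roll and screwdriver had moved 0 pixels. The tape match was weaker (0.85, against 0.96 or better for the others).
- **Forces:** every wrist force reading I took was about 2 N or less. Finger force on the nuts has no direct reading.
- **Check that disagreed:** the first tray fit from the top camera was off by about 3 mm, so I refitted it from the wrist camera. A few points of that second fit were still off by 2 to 4 mm, with no visible effect on the pushes.

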